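Close up a box panel in the gluing jig

ROBOT

A 6-joint arm with a two-finger parallel gripper is mounted at the origin on the work surface. World frame = base frame: x ahead of the robot, y to its left, z up, the work surface at z = 0. Lengths are in mm, angles in rad, forces in N, time in s.
With the tool pointing down it reaches from about 275 to 750 mm from the base axis. Payload 10.2 kg.
Tool frame: the origin (TCP) lies midway between the tips of the shut fingers; the grasp point (between the pads) lies 19 mm behind it (tcp_to_grasp is the distance from the TCP to the grasp point, in mm); z points along the fingers, y is the line along which they close (so a half turn about z gives the same grasp; the last joint's range is limited). The gripper opens to 88 mm and grips with 3 to 60 N. Pads are 18 mm wide; open, the fingers measure 123 mm over their backs; the gripper's body (75 mm by 187 mm) begins 45 mm behind the grasp point.
Start: joints at [-1.512, 0.313, 1.498, -0, 1.331, -0.223], TCP at [145.981, -504.302, 238.72] pointing down, gripper open.
Joint ranges: [-2.94, 2.94], [-0.97, 2.17], [0.19, 2.56], [-1.23, 4.37], [0.02, 3.11], [-2.88, 2.88]. Speed limits (rad/s): [2.39, 2.39, 3.01, 3.14, 3.14, 3.14].

INTERFACE

Orientations are given as a rotation vector (axis times angle).
In Python, from plant import * gives the robot as it stands. The module is installed in compiled form; this text tells all that it offers.
- The arm moves only by the shell command python3 -m crank 'ROWS' [FORCE]. ROWS is JSON, a list that holds one entry, the list of rows, each a list of 5 numbers: the shift along the tool's x, y, z in mm, then the turn about the tool's z in degrees, then the finger opening in mm, from 0 to 88.1. In form: [[[dx, dy, dz, roll, grip], ...]]. A call has 1 to 20 rows; each row is the pose to reach, as a shift and turn from the pose commanded when the call began, along the tool's axes at that moment; what a row does not reach only later rows make up. A row lasts 1/8 s, in which the tool goes at most 62.5 mm and 10.7 degrees, less where a joint would pass 70% of its speed; a pose out of reach is approached as far as the arm can. A call with a gripper value outside its range is refused whole. The fingers move at their own pace and stop on an object; FORCE is the grip in N (left out, the last holds). Time passes only in rows, so rows that repeat a pose let the fingers close. It gives the time, the measured TCP pose, the force, the opening and the grip force at its end, in the units of the state.
- read_state(): the state, without advancing time (a new reading comes with each control period).
- camera(name): name is "scene" or "top" or "wrist"; returns a dict with "frame" (384x512x3 uint8, red, green, blue), "fx", "fy", "cx", "cy" (pixels), "origin" and "rotation" of the camera in the world; the wrist camera has in their place "hand_eye" (4x4, takes a point from camera to tool coordinates, whose origin is the TCP and whose axes are the flange's). Camera axes: x right, y down, z forward; pixel columns grow to the right and rows downward; lengths in mm; the calibration is good to about 2 mm. The wrist camera is an equidistant fisheye: a pixel r from the principal point sees the ray r / f radians off the axis. A picture is of the moment at which its call begins: read the wrist's pose just before it. There is no depth.
- sign_off(): hands the job in; it is judged then, once.
Trained networks look in the newest picture that a camera, given by its name, has taken for a name from the list of things; names that differ only in an ending like _2 or _b are one class to them, and where a whole thing is asked for, a point or a joint stands for the part that bears it (a point fixed in the world has none). Each returns a list of dicts, best first, with "conf" (0 to 1); they miss things now and then, are a little off and sometimes report something else, mostly with a low value. They report only what shows in the picture. A call takes as long as a camera call. They do not tell look-alikes from the thing itself.
- look_for(camera, target): "centre" ([x, y, z] in mm, in world coordinates, good to about 4 mm: the middle of the surface that is visible of it).
- pinpoint(camera, target): "centre" ([x, y, z] in mm, in world coordinates, good to about 4 mm: a listed point, or the origin of a listed thing).
The state is a dict: "t": time; "qpos": joint angles; "qvel": joint speeds; "joint_efforts": joint torques, N m; "ee_pos": TCP position; "ee_rot": TCP orientation; "force": force on the tool from outside, world axes, zero at the start; "wrist_torque": the same for the moment, N m; "grip_width": finger opening in mm; "grip_force": force on a finger pad.
Only numpy, scipy, OpenCV 4.12 (cv2) and the standard library are available. Lean on these libraries where they do the work, as an engineer would, in place of code of your own. Each camera call takes 0.05 s, during which the arm holds its last target. There are 200 camera calls.

TASK

Finish laying up the three-board box panel in the gluing jig: lay the wide loose board flat beside the board that is already against the fence and the narrow one outside it, with their ends butted against the end stop, opening the jaw for room as needed. Then slide the jaw in until all three boards are pressed flush, edge to edge, with no gap between fence, boards and jaw, and let go. Leave the short offcut, the glue bottle, the glass jar and the scraper where they are.

Things in the scene. Friction and masses are not known exactly. Their poses are not given: they have to be found in the camera images.
- jig: Gluing jig, fixed: white-faced bed 180 (x) x 310 (y) x 15 thick, origin at the centre of its underside. Dark wood fence along its +y edge, inner face at y=+135; end stop along its +x edge, inner face at x=+68; both 18 thick, rising 24 above the bed. Boards lie along x; in the finished panel the 50, 60 and 40 boards have their centres at y=+110, +55, +5 and x=-2.
- corner (a point): The inner corner of the jig where fence and end stop meet, on the bed's top face (jig x=+68, y=+135, 15 above the table); axes as the jig's.
- jaw (a joint): Dark wood jaw bar, 125 (jig x) x 26 x 24 high, parallel to the fence; slides along the jig's y on the bed and stays where left (about 3 N to move). Value in m, growing as it opens: 0 nearest the fence, 0.095 fully open. Its inner face is at jig y = -0.010 - value (145 mm + value from the fence); 0.005 on the finished, tight panel.
- jaw_grip (a point): The centre of the top of the jaw's grip, an upright black fin 40 (jig x) x 16 (jig y) x 28 high, standing in the middle of the jaw bar; this point is 68 above the table and 13 outside the jaw's inner face. Axes as the jig's.
- first: The board already in the jig, against fence and end stop, loose, of plain pine like the others, 140 long (its x) x 50 wide (its y) x 22 thick; origin at the centre of its underside. Its axes start parallel to the jig's.
- wide: The wide loose board, starting on the table, of plain pine like the others, 140 long (its x) x 60 wide (its y) x 22 thick; origin at the centre of its underside
- narrow: The narrow loose board, starting on the table, of plain pine like the others, 140 long (its x) x 40 wide (its y) x 22 thick; origin at the centre of its underside
- offcut: Bystander: a short pine offcut, 80 (x) x 50 (y) x 22 thick, not part of the panel; origin at the centre of its underside
- glue: Bystander: a white glue bottle, 58 diameter, 160 tall, upright; origin at the centre of its foot
- tin: Bystander: a glass jar with a metal lid, 68 diameter, 60 tall, upright; origin at the centre of its foot
- scraper: Bystander: a flat scraper lying on the table, about 200 long along its x
Not all that is in view belongs to the job. Leave any yellow look-alike of the narrow alone.

How it is judged:
By the outcome, as a careful person would: the job done as asked, in the order asked, and still so for the second after the job is handed in, with the robot touching nothing.
It also fails if it takes over 72 s, if anything falls off the work surface, if the arm or the gripper's body presses on something with over 40 N, if the wrist force passes 120 N, or if a joint passes its speed limit or range.

## Working session

There is one attempt and no reset: what is moved stays moved. The work goes in short steps, Python scripts to look and compute and a shell command to move; the robot and the scene stay as the last step left them, time stands still between calls to the robot, and variables do not carry over. Pictures are saved under pics/ and viewed, at most 10 in all, crops included, and the job is handed in when it is done.

```bash
mkdir -p pics
python3 - <<'E'
from plant import *
import cv2,numpy as np
for c in ("top","scene"):
    f=camera(c); cv2.imwrite(f"pics/{c}0.png",cv2.resize(f["frame"][...,::-1],(800,600),interpolation=cv2.INTER_CUBIC))
    print(c,f["fx"],f["cx"],f["cy"],f["origin"],np.round(f["rotation"],4).tolist())
    for n in ("jig","corner","jaw_grip","first","wide","narrow","offcut","glue","tin","scraper"):
        print(n,[(np.round(d["centre"]).tolist(),round(d["conf"],2)) for d in pinpoint(c,n)[:4]])
s=read_state();print(s["t"],s["ee_pos"],s["ee_rot"])
E
```

```text
top 469.18020963649496 257.24880762760927 189.07006225002482 [ 295.84933044  -33.54618839 1427.56659993] [-2.1214, 2.1816, -0.1672]
jig [([558.0, 221.0, -1.0], 0.92)]
corner [([500.0, -451.0, 0.0], 0.67), ([642.0, 349.0, 16.0], 0.62), ([676.0, -110.0, -0.0], 0.2)]
jaw_grip [([548.0, 186.0, 74.0], 0.72), ([673.0, -112.0, -1.0], 0.47)]
first [([567.0, 332.0, 15.0], 0.93)]
wide [([440.0, -292.0, 1.0], 0.58)]
narrow [([176.0, -332.0, -3.0], 0.91), ([795.0, 143.0, 2.0], 0.75), ([433.0, -105.0, -3.0], 0.69), ([617.0, -287.0, -0.0], 0.58)]
offcut [([432.0, -104.0, -4.0], 0.6)]
glue [([547.0, -110.0, 3.0], 0.88), ([440.0, -294.0, 4.0], 0.52)]
tin [([673.0, -112.0, -3.0], 0.63)]
scraper [([497.0, -450.0, 2.0], 0.78)]
scene 454.7623722946481 255.6333192995782 199.08129674457916 [1433.91747863 -692.7151815   786.76312359] [-1.9178, -1.0346, 0.5801]
jig [([560.0, 221.0, 0.0], 0.67)]
corner [([640.0, 345.0, 14.0], 0.74)]
jaw_grip [([549.0, 184.0, 68.0], 0.91), ([676.0, -112.0, 1.0], 0.6)]
first [([563.0, 330.0, 11.0], 0.57), ([438.0, -297.0, -2.0], 0.49)]
wide [([439.0, -300.0, -1.0], 0.68)]
narrow [([177.0, -332.0, -2.0], 0.95), ([790.0, 147.0, -1.0], 0.89), ([620.0, -290.0, -2.0], 0.82)]
offcut [([435.0, -108.0, -0.0], 0.9)]
glue [([548.0, -110.0, -3.0], 0.65), ([567.0, 330.0, 13.0], 0.5)]
tin [([674.0, -113.0, -2.0], 0.67)]
scraper [([504.0, -449.0, 4.0], 0.64)]
1.1 [ 145.96698699 -504.29849468  238.71537141] [-3.11041903e+00 -4.41186619e-01 -1.03694251e-05]
```

View pics/top0.png

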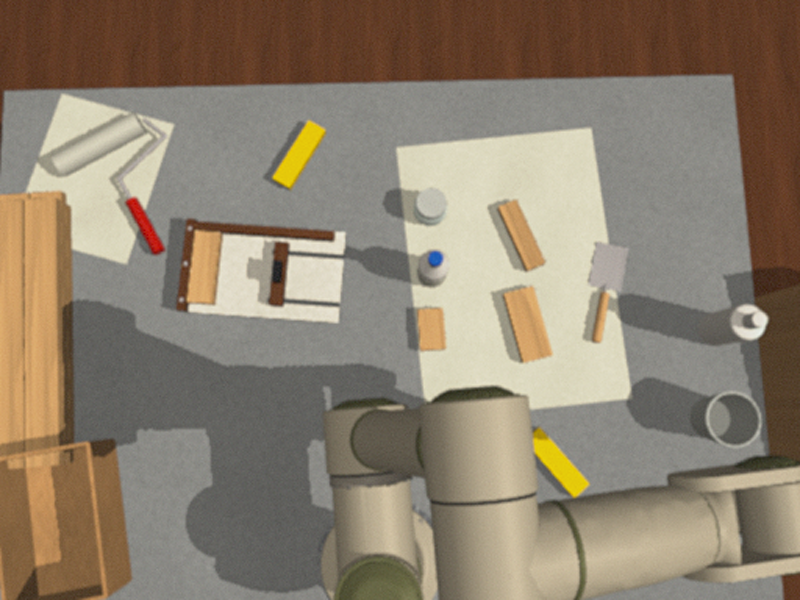

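View pics/scene0.png

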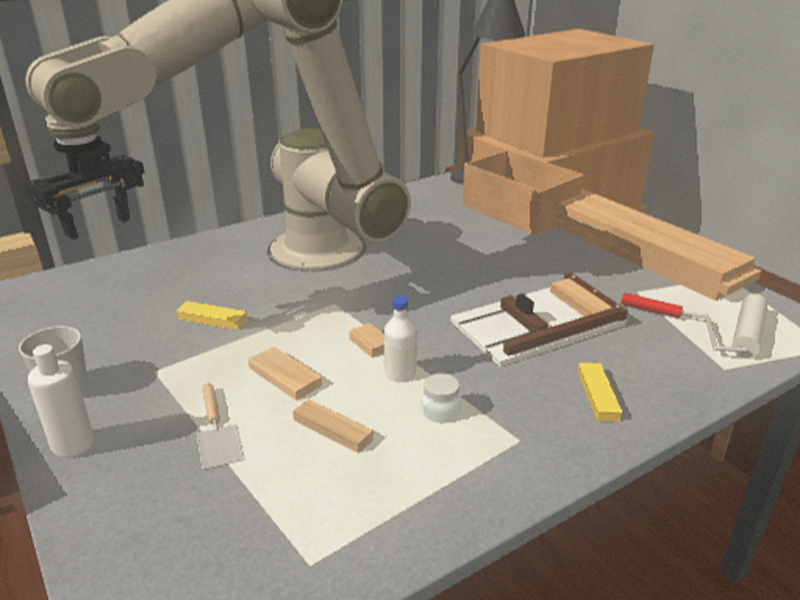

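The top picture shows these candidates:
- **Wide:** pine board at (527,324).
- **Narrow:** pine board at (521,235).
- **Not the narrow:** yellow look-alikes at (300,155) and (560,460), the pine offcut at (431,329), and the first board in the jig at (205,267).

By the description I choose (527,324) as wide and (521,235) as narrow. Next I'll measure their outlines and check one crop.

```bash
cat > h.py <<'E'
from plant import *
import cv2,numpy as np
from scipy.spatial.transform import Rotation as R
def rot(f):
    r=np.array(f["rotation"]); return r if r.shape==(3,3) else R.from_rotvec(r).as_matrix()
def px2w(f,uv,z):
    uv=np.atleast_2d(uv); d=np.c_[(uv[:,0]-f["cx"])/f["fx"],(uv[:,1]-f["cy"])/f["fy"],np.ones(len(uv))]@rot(f).T
    o=np.array(f["origin"]); return (o+d*((z-o[2])/d[:,2])[:,None])[:,:2]
def w2px(f,p):
    q=(np.atleast_2d(p)-f["origin"])@rot(f); return np.c_[q[:,0]/q[:,2]*f["fx"]+f["cx"],q[:,1]/q[:,2]*f["fy"]+f["cy"]]
def boards(f,z,zone=None):
    "pine blobs seen as tops at height z: (centre, long, short, yaw deg)"
    h=cv2.cvtColor(f["frame"],cv2.COLOR_RGB2HSV)
    m=cv2.inRange(h,(8,75,120),(20,190,255))
    n,l,st,_=cv2.connectedComponentsWithStats(m)
    out=[]
    for i in range(1,n):
        if 150<st[i,4]<3000:
            c,_=cv2.findContours((l==i).astype(np.uint8),0,cv2.CHAIN_APPROX_NONE)
            w=px2w(f,c[0][:,0].astype(float),z).astype(np.float32)
            (x,y),(a,b),t=cv2.minAreaRect(w)
            if a<b: a,b,t=b,a,t+90
            out.append((round(x,1),round(y,1),round(a,1),round(b,1),round((t+90)%180-90,1)))
    return out
def go(x,y,z,xdir=None,mod=180):
    "shift and roll in tool axes from the present pose; xdir = world heading of tool x, deg"
    s=read_state(); M=R.from_rotvec(s["ee_rot"]).as_matrix()
    th=np.degrees(np.arctan2(M[1,0],M[0,0])); d=M.T@(np.array([x,y,z])-s["ee_pos"])
    roll=0 if xdir is None else (th-xdir+mod/2)%mod-mod/2
    print("t",round(s["t"],2),"th",round(th,1),"q6",round(s["qpos"][5],2),"d",np.round(d,1),"roll",round(roll,1))
E
python3 - <<'E'
from h import *
f=camera("top")
print("z22",boards(f,22)); print("z37",boards(f,37))
cv2.imwrite("pics/crop1.png",cv2.resize(f["frame"][110:250,250:420,::-1],(680,560),interpolation=cv2.INTER_CUBIC))
E
```

```text
z22 [(615.1, -288.6, 140.8, 41.0, 21.7), (567.9, 331.8, 144.1, 56.4, -5.9), (438.9, -291.2, 140.4, 62.7, 12.8), (448.4, -433.9, 98.1, 18.7, -13.8), (434.3, -105.5, 81.5, 51.1, 2.6)]
z37 [(611.7, -285.9, 139.3, 40.6, 21.7), (565.0, 327.9, 142.5, 55.8, -5.9), (437.4, -288.4, 138.9, 62.0, 12.8), (446.7, -429.7, 97.0, 18.5, -13.8), (432.8, -104.8, 80.6, 50.6, 2.6)]
```

View pics/crop1.png

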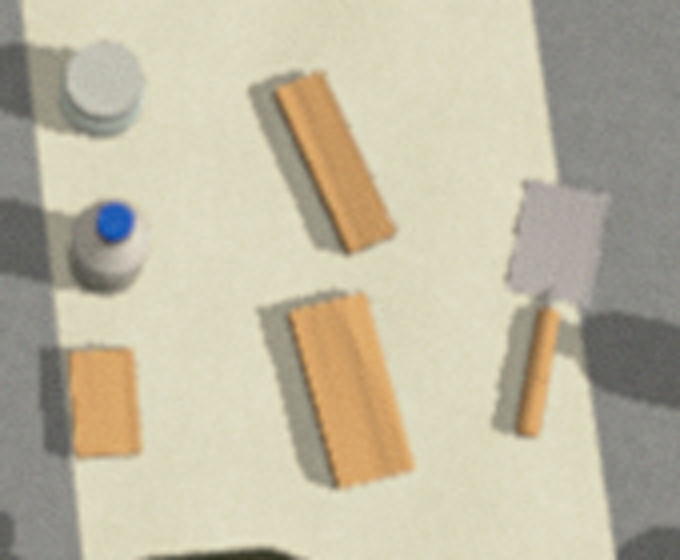

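The crop shows wide at (352,390), narrow at (335,160) and the shorter offcut at (105,400), so the choice holds. I'll go to the jaw first.

```bash
python3 -c "
from h import *
go(548,185,160,-5.9)"
```

```text
t 1.15 th 16.1 q6 -0.22 d [ 577.8 -550.3   78.7] roll 22.0
```

```bash
python3 -m crank '[[[578,-550,0,22,88],[578,-550,0,22,88],[578,-550,0,22,88],[578,-550,0,22,88],[578,-550,0,22,88],[578,-550,0,22,88],[578,-550,0,22,88],[578,-550,0,22,88],[578,-550,0,22,88],[578,-550,0,22,88],[578,-550,0,22,88],[578,-550,0,22,88],[578,-550,0,22,88],[578,-550,0,22,88],[578,-550,40,22,88],[578,-550,79,22,88],[578,-550,79,22,88],[578,-550,79,22,88],[578,-550,79,22,88]]]' 20
python3 - <<'E'
from h import *
f=camera("wrist")
cv2.imwrite("pics/w1.png",cv2.resize(f["frame"][...,::-1],(768,576)))
for n in("jaw_grip","corner","jig","first"): print(n,[(np.round(d["centre"]).tolist(),round(d["conf"],2)) for d in pinpoint("wrist",n)[:3]])
f=camera("top")
go(548,185,43,-5.9)
E
```

```text
t: 3.52
ee_pos: [548.9, 184.6, 161.6]
ee_rot: [-3.137, 0.161, -0.005]
force: [0.5, 0.3, 0.5]
grip_width: 88.1
grip_force: 0.0
jaw_grip [([549.0, 185.0, 66.0], 0.55)]
corner [([638.0, 347.0, 12.0], 0.85), ([547.0, -112.0, 1.0], 0.21)]
jig [([556.0, 219.0, 2.0], 0.65)]
first [([562.0, 328.0, 11.0], 0.73)]
t 3.83 th -5.8 q6 1.8 d [ -0.4  -0.2 117. ] roll 0.1
```

View pics/w1.png

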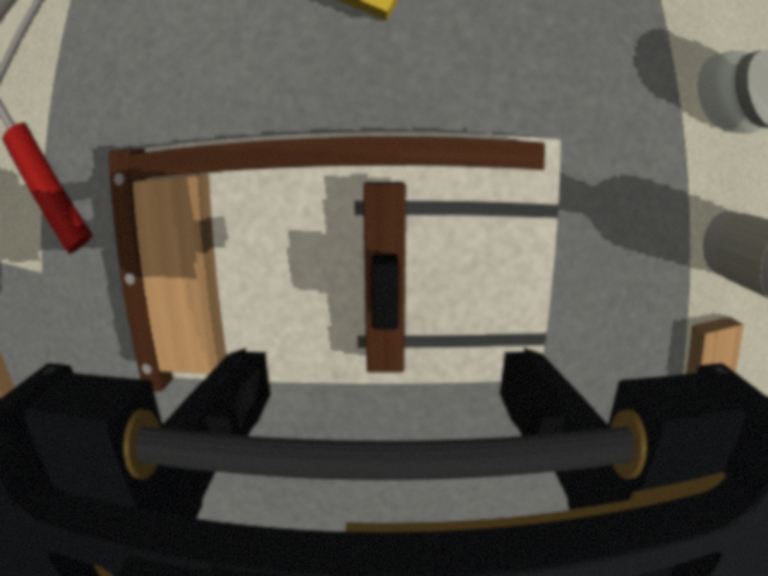

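Both fingers straddle the fin at (385,290), so I'll lower, grip it and open the jaw by 78 mm.

```bash
python3 -m crank '[[[0,0,60,0,88],[0,0,100,0,60],[0,0,117,0,40],[0,0,117,0,10],[0,0,117,0,10],[0,0,117,0,10],[0,0,117,0,10],[0,10,117,0,10],[0,25,117,0,10],[0,42,117,0,10],[0,58,117,0,10],[0,72,117,0,10],[0,78,117,0,10],[0,78,117,0,10],[0,78,117,0,40],[0,78,117,0,40],[0,78,60,0,60],[0,78,0,0,88],[0,78,-50,0,88]]]' 20
python3 - <<'E'
from h import *
f=camera("top")
cv2.imwrite("pics/t2.png",cv2.resize(f["frame"][100:230,90:290,::-1],(800,520)))
print("z22",boards(f,22)); print("z37",boards(f,37))
for n in("jaw_grip","corner","jig","first"): print(n,[(np.round(d["centre"]).tolist(),round(d["conf"],2)) for d in pinpoint("top",n)[:3]])
go(439,-291,100,12.8)
E
```

```text
t: 6.2
ee_pos: [540.1, 106.9, 211.8]
ee_rot: [3.137, -0.16, 0.001]
force: [0.6, 0.8, -0.5]
grip_width: 63.7
grip_force: 0.0
z22 [(614.5, -288.9, 141.1, 41.0, 21.5), (566.3, 332.1, 140.7, 55.9, -5.8), (438.9, -291.9, 141.1, 62.3, 13.1), (448.3, -434.1, 98.1, 18.8, -14.1), (434.3, -105.7, 81.5, 51.3, 2.6), (110.5, -760.0, 50.0, 31.3, -88.4)]
z37 [(611.1, -286.2, 139.6, 40.6, 21.5), (563.4, 328.2, 139.2, 55.3, -5.8), (437.4, -289.1, 139.6, 61.6, 13.1), (446.7, -429.8, 97.1, 18.6, -14.1), (432.8, -104.9, 80.6, 50.8, 2.6), (112.5, -752.3, 49.4, 31.0, -88.4)]
jaw_grip [([436.0, -296.0, 3.0], 0.34)]
corner [([643.0, 345.0, 16.0], 0.76)]
jig []
first [([564.0, 329.0, 11.0], 0.82)]
t 6.45 th -5.9 q6 1.66 d [-59.3 406.2 108.7] roll -18.7
```

```bash
python3 -m crank '[[[-60,407,0,-10,88],[-60,407,0,-19,88],[-60,407,0,-19,88],[-60,407,0,-19,88],[-60,407,0,-19,88],[-60,407,0,-19,88],[-60,407,0,-19,88],[-60,407,0,-19,88],[-60,407,60,-19,88],[-60,407,120,-19,88],[-60,407,120,-19,88],[-60,407,120,-19,88]]]'
python3 - <<'E'
from h import *
f=camera("wrist")
print([(np.round(d["centre"]).tolist(),round(d["conf"],2)) for d in pinpoint("wrist","wide")[:3]])
f=camera("top");camera("scene")
print([(np.round(d["centre"]).tolist(),round(d["conf"],2)) for d in pinpoint("scene","jaw_grip")[:3]])
print("z37",[b for b in boards(f,37) if b[1]>200])
for n in("jaw_grip","corner","jig","first"): print(n,[(np.round(d["centre"]).tolist(),round(d["conf"],2)) for d in pinpoint("top",n)[:3]])
go(440,-292,4,13)
E
```

```text
t: 7.95
ee_pos: [440.0, -291.7, 91.5]
ee_rot: [3.119, 0.361, 0.002]
force: [0.0, -0.5, 0.4]
grip_width: 88.0
grip_force: 0.0
[([439.0, -296.0, -0.0], 0.83)]
[([543.0, 103.0, 70.0], 0.88)]
z37 [(565.1, 328.2, 142.3, 55.7, -5.8)]
jaw_grip [([539.0, 107.0, 74.0], 0.7)]
corner [([643.0, 347.0, 19.0], 0.63)]
jig [([558.0, 221.0, 1.0], 0.58)]
first [([564.0, 332.0, 16.0], 0.92)]
t 8.4 th 13.1 q6 0.53 d [ 0.7  0.4 86.1] roll 0.1
```

```bash
python3 -m crank '[[[0,1,45,0,88],[0,1,75,0,88],[0,1,86,0,88],[0,1,86,0,50],[0,1,86,0,50],[0,1,86,0,50],[0,1,86,0,50],[0,1,86,0,50],[0,1,60,0,50],[0,1,0,0,50],[0,1,-60,0,50],[0,1,-120,0,50],[0,1,-130,0,50],[0,1,-130,0,50]]]' 35
python3 - <<'E'
from h import *
s=read_state();print(s["grip_width"],s["grip_force"],s["ee_pos"])
c,sn=np.cos(np.radians(-5.85)),np.sin(np.radians(-5.85))
O=np.array([558,220.5])
for l in ((-10,28),): 
    p=O+np.array([[c,-sn],[sn,c]])@l; print(p); go(p[0],p[1],70,-5.85)
E
```

```text
t: 10.15
ee_pos: [439.1, -292.4, 219.2]
ee_rot: [-3.121, -0.36, 0.0]
force: [-0.6, -0.8, -1.0]
grip_width: 59.8
grip_force: 35.0
59.786154975027664 34.99807259067893 [ 439.12649758 -292.37817174  219.2144694 ]
[550.90596334 249.37342453]
t 10.15 th 13.1 q6 0.53 d [ 232.1 -502.1  149.4] roll 19.0
```

```bash
python3 -m crank '[[[60,-130,0,0,50],[110,-240,0,0,50],[227,-500,0,10,50],[227,-500,0,19,50],[227,-500,0,19,50],[227,-500,0,19,50],[227,-500,0,19,50],[227,-500,0,19,50],[227,-500,0,19,50],[227,-500,0,19,50],[227,-500,0,19,50],[227,-500,60,19,50],[227,-500,120,19,50],[227,-500,149,19,50],[227,-500,149,19,50],[227,-500,149,19,50]]]'
python3 - <<'E'
from h import *
s=read_state();print(s["grip_width"],s["ee_pos"])
f=camera("wrist")
cv2.imwrite("pics/w2.png",cv2.resize(f["frame"][...,::-1],(768,576)))
f=camera("top"); print(boards(f,37))
go(546.6,246.8,19.5,-5.85)
E
```

```text
t: 12.15
ee_pos: [547.4, 245.3, 72.2]
ee_rot: [-3.137, 0.162, -0.003]
force: [0.1, 0.4, 0.2]
grip_width: 59.5
grip_force: 35.0
59.53223877748555 [547.44146585 245.33599331  72.19388099]
[(611.5, -286.1, 138.8, 40.6, 21.5), (446.8, -429.6, 97.0, 19.1, -13.3), (432.8, -104.7, 80.4, 50.8, 3.1), (112.5, -751.9, 49.5, 28.2, 88.3)]
t 12.25 th -5.9 q6 1.9 d [-1.2 -0.9 53. ] roll -0.0
```

View pics/w2.png

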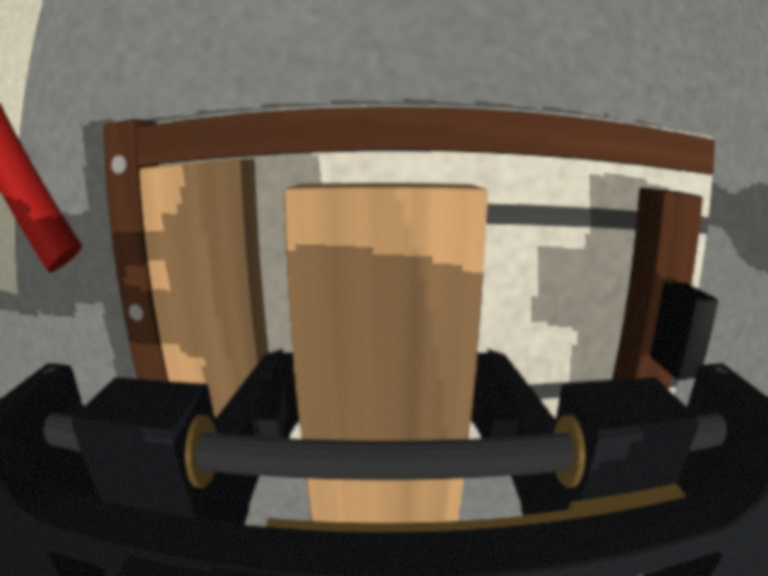

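The board hangs level, with its left edge at x≈285, between first (right edge ≈250) and the jaw (≈640). I'll check the clearances from these pixels.

```bash
cat >> h.py <<'E'
def wpx(f,s,uv,z):
    "wrist fisheye pixel to world at height z"
    d=(np.array(uv,float)-[f["cx"],f["cy"]])/[f["fx"],f["fy"]]; r=np.linalg.norm(d)
    ray=np.r_[d/r*np.sin(r),np.cos(r)]; H=np.array(f["hand_eye"]); M=R.from_rotvec(s["ee_rot"]).as_matrix()
    o=s["ee_pos"]+M@H[:3,3]; v=M@H[:3,:3]@ray; return o+v*(z-o[2])/v[2]
def jl(p,O=(558,220.5),a=-5.85):
    c,s=np.cos(np.radians(a)),np.sin(np.radians(a)); d=np.array(p[:2])-O; return np.round([c*d[0]+s*d[1],-s*d[0]+c*d[1]],1)
E
python3 - <<'E'
from h import *
s=read_state();f=camera("wrist")
for n,u,v,z in (("first corner(68,85)",243,160,37),("first edge",254,250,37),("corner fence/stop top(68,135)",141,166,39),("stop inner bottom",470,152,39),("jaw inner",640,190,39),("board L",286,187,90),("board R",487,187,90)):
    print(n,jl(wpx(f,s,(u*2/3,v*2/3),z)))
print("tcp",jl(s["ee_pos"]))
E
```

```text
first corner(68,85) [66.2 82.7]
first edge [27.7 79.8]
corner fence/stop top(68,135) [ 67.6 131.1]
stop inner bottom [ 68.3 -10.2]
jaw inner [ 57.4 -90.3]
board L [57.3 52.6]
board R [57.4 -5.8]
tcp [-13.  24.]
```

```bash
python3 -m crank '[[[0,-4,30,0,50],[0,-4,45,0,50],[0,-4,51,0,50],[0,-4,53,0,50],[0,-4,53,0,50],[3,-4,53,0,50],[6,-4,53,0,50],[8,-4,53,0,50],[9,-4,53,0,50],[10,-4,53,0,50],[10,-4,53,0,50]]]'
python3 -c "
from h import *
s=read_state();print(jl(s['ee_pos']))"
```

```text
t: 13.68
ee_pos: [557.2, 249.3, 19.7]
ee_rot: [-3.137, 0.16, -0.001]
force: [-6.6, -0.4, 9.4]
grip_width: 59.8
grip_force: 35.0
[-3.8 28.5]
```

```bash
python3 -m crank '[[[1,0,0,0,50],[2,0,0,0,50],[2,0,0,0,50]]]'
```

```text
t: 14.05
ee_pos: [559.0, 249.1, 19.7]
ee_rot: [-3.137, 0.16, -0.001]
force: [-6.4, 0.4, 9.9]
grip_width: 59.8
grip_force: 35.0
```

Still sliding friction only; continue to the stop.

```bash
python3 -m crank '[[[1,0,0,0,50],[2,0,0,0,50],[3,0,0,0,50],[3,0,0,0,50]]]'
```

```text
t: 14.55
ee_pos: [559.1, 249.1, 19.7]
ee_rot: [3.137, -0.159, -0.011]
force: [-23.3, -0.4, 20.0]
grip_width: 60.0
grip_force: 35.0
```

```bash
python3 -m crank '[[[-2,0,0,0,50],[-2,0,0,0,68],[-2,0,0,0,68],[-2,0,0,0,68],[-2,0,-30,0,72],[-2,0,-90,0,80],[-2,0,-150,0,88],[-2,0,-200,0,88],[-2,0,-200,0,88]]]'
python3 - <<'E'
from h import *
s=read_state();f=camera("wrist")
cv2.imwrite("pics/w3.png",cv2.resize(f["frame"][...,::-1],(768,576)))
print(jl(s["ee_pos"]))
go(616,-288.5,60,21.5)
E
```

```text
t: 15.68
ee_pos: [561.4, 248.9, 221.8]
ee_rot: [-3.135, 0.16, -0.012]
force: [-0.7, -0.4, -0.6]
grip_width: 87.9
grip_force: 0.0
[ 0.5 28.6]
t 15.72 th -5.9 q6 1.9 d [109.7 528.8 158.7] roll -27.4
```

View pics/w3.png

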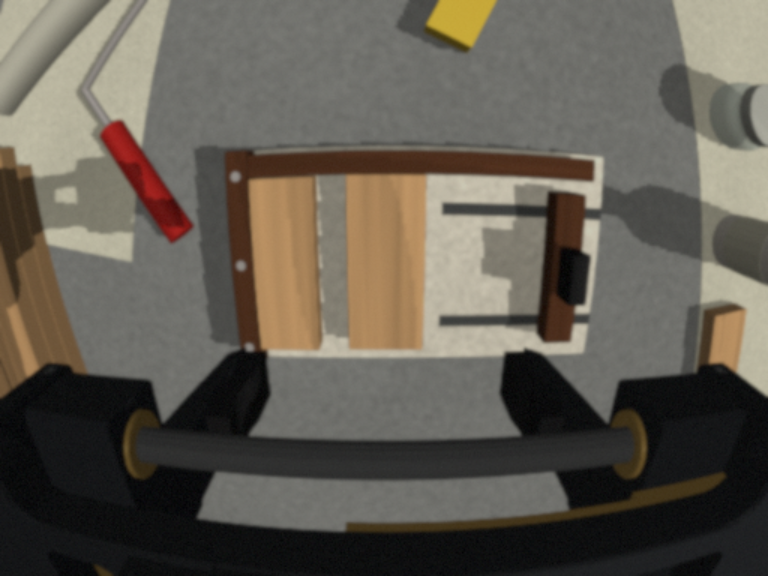

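Wide (347–426) lies against the end stop, parallel to first (250–318), and there is about 95 mm of room to the jaw (547). Now I'll fetch narrow.

```bash
python3 -m crank '[[[20,100,0,0,75],[110,529,0,-10,75],[110,529,0,-20,75],[110,529,0,-27,75],[110,529,0,-27,75],[110,529,0,-27,75],[110,529,0,-27,75],[110,529,0,-27,75],[110,529,0,-27,75],[110,529,0,-27,75],[110,529,0,-27,75],[110,529,60,-27,75],[110,529,110,-27,75],[110,529,130,-27,75],[110,529,130,-27,75]]]'
python3 - <<'E'
from h import *
f=camera("wrist")
print([(np.round(d["centre"]).tolist(),round(d["conf"],2)) for d in pinpoint("wrist","narrow")[:3]])
go(616,-289,4,21.5)
E
```

```text
t: 17.6
ee_pos: [615.0, -287.0, 86.1]
ee_rot: [-3.085, -0.578, 0.004]
force: [-0.3, -0.5, -0.3]
grip_width: 75.1
grip_force: 0.0
[([617.0, -291.0, 0.0], 0.68)]
t 17.7 th 21.2 q6 0.59 d [-0.4  0.6 84.9] roll -0.3
```

```bash
python3 -m crank '[[[0,1,45,0,75],[0,1,75,0,75],[0,1,85,0,75],[0,1,85,0,30],[0,1,85,0,30],[0,1,85,0,30],[0,1,85,0,30],[0,1,85,0,30],[0,1,60,0,30],[0,1,0,0,30],[0,1,-60,0,30],[0,1,-120,0,30],[0,1,-130,0,30],[0,1,-130,0,30]]]' 35
python3 - <<'E'
from h import *
c,sn=np.cos(np.radians(-5.85)),np.sin(np.radians(-5.85))
p=np.array([558,220.5])+np.array([[c,-sn],[sn,c]])@(-14,-49); print(p); go(p[0],p[1],72,-5.85)
E
```

```text
t: 19.45
ee_pos: [615.7, -289.7, 217.1]
ee_rot: [-3.088, -0.576, 0.001]
force: [-1.0, -0.2, -0.4]
grip_width: 40.0
grip_force: 35.0
[539.07861168 173.18212743]
t 19.45 th 21.1 q6 0.59 d [  95.6 -459.3  145.3] roll 27.0
```

```bash
python3 -m crank '[[[20,-100,0,0,30],[50,-240,0,0,30],[96,-459,0,10,30],[96,-459,0,20,30],[96,-459,0,27,30],[96,-459,0,27,30],[96,-459,0,27,30],[96,-459,0,27,30],[96,-459,0,27,30],[96,-459,0,27,30],[96,-459,60,27,30],[96,-459,120,27,30],[96,-459,145,27,30],[96,-459,145,27,30],[96,-459,145,27,30]]]'
python3 - <<'E'
from h import *
f=camera("wrist")
cv2.imwrite("pics/w4.png",cv2.resize(f["frame"][...,::-1],(768,576)))
s=read_state();print(jl(s["ee_pos"]),s["grip_width"])
go(539.1,173.2,19.5,-5.85)
E
```

```text
t: 21.32
ee_pos: [540.6, 172.3, 73.9]
ee_rot: [-3.137, 0.162, -0.003]
force: [-0.1, 0.8, -0.2]
grip_width: 39.7
grip_force: 35.0
[-12.3 -49.5] 39.84614084246099
t 21.38 th -5.9 q6 1.78 d [-1.8 -0.5 54.7] roll -0.0
```

View pics/w4.png

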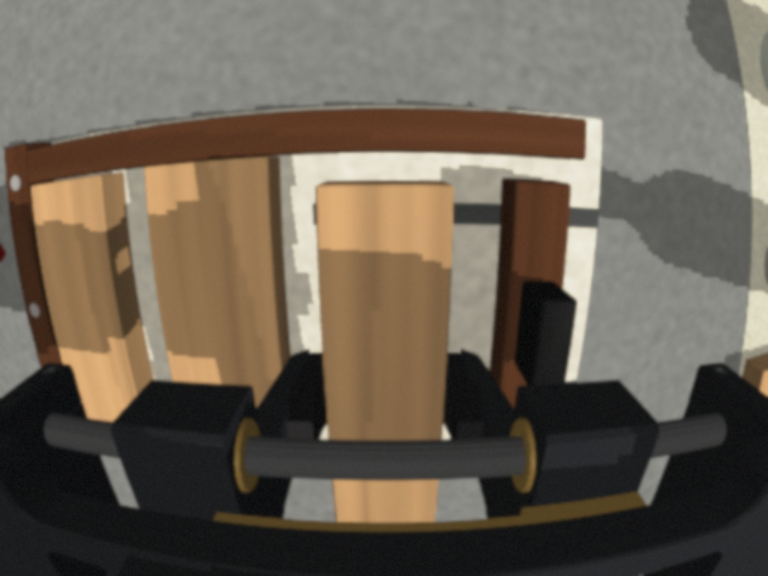

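Narrow (318–452) hangs between wide (right edge 280) and the jaw (inner edge 503). I'll check the gaps numerically.

Run:
```python
from h import *
s=read_state();f=camera("wrist")
for n,u,v,z in (("wide R",279,158,37),("wide R2",283,250,37),("jaw in",503,182,39),("bd L",318,184,92),("bd R",452,184,92)): print(n,jl(wpx(f,s,(u*2/3,v*2/3),z)))
```

```text
wide R [66.9 -6.1]
wide R2 [27.8 -6.3]
jaw in [ 57.1 -98.3]
bd L [ 58.7 -30.5]
bd R [ 58.6 -68.9]
```

```bash
python3 -m crank '[[[0,2,30,0,30],[0,2,45,0,30],[0,2,52,0,30],[0,2,54,0,30],[0,2,54,0,30],[3,2,54,0,30],[6,2,54,0,30],[9,2,54,0,30],[10,2,54,0,30],[11,2,54,0,30],[12,2,54,0,30],[12,2,54,0,30]]]'
```

```text
t: 22.92
ee_pos: [550.3, 169.8, 18.6]
ee_rot: [3.137, -0.16, -0.005]
force: [-5.7, 0.6, 3.1]
grip_width: 39.3
grip_force: 35.0
```

```bash
python3 -m crank '[[[1,0,0,0,30],[2,0,0,0,30],[2,0,0,0,30]]]'
```

```text
t: 23.3
ee_pos: [550.4, 169.8, 18.6]
ee_rot: [3.137, -0.159, -0.013]
force: [-18.1, -0.7, 11.8]
grip_width: 39.8
grip_force: 35.0
```

```bash
python3 -m crank '[[[-2,0,0,0,30],[-2,0,0,0,48],[-2,0,0,0,48],[-2,0,0,0,48],[-2,0,-30,0,52],[-2,0,-90,0,80],[-2,0,-130,0,88],[-2,0,-160,0,88],[-2,0,-160,0,88]]]'
python3 - <<'E'
from h import *
f=camera("wrist"); s=read_state()
cv2.imwrite("pics/w5.png",cv2.resize(f["frame"][...,::-1],(768,576)))
print([(np.round(d["centre"]).tolist(),round(d["conf"],2)) for d in pinpoint("wrist","jaw_grip")[:2]])
go(541,106,43.5,-5.85)
E
```

```text
t: 24.42
ee_pos: [552.4, 169.8, 180.7]
ee_rot: [-3.137, 0.16, -0.007]
force: [0.3, 1.0, -1.3]
grip_width: 88.0
grip_force: 0.0
[([541.0, 105.0, 67.0], 0.55)]
t 24.52 th -5.9 q6 1.77 d [ -3.5  64.3 134.2] roll -0.0
```

View pics/w5.png

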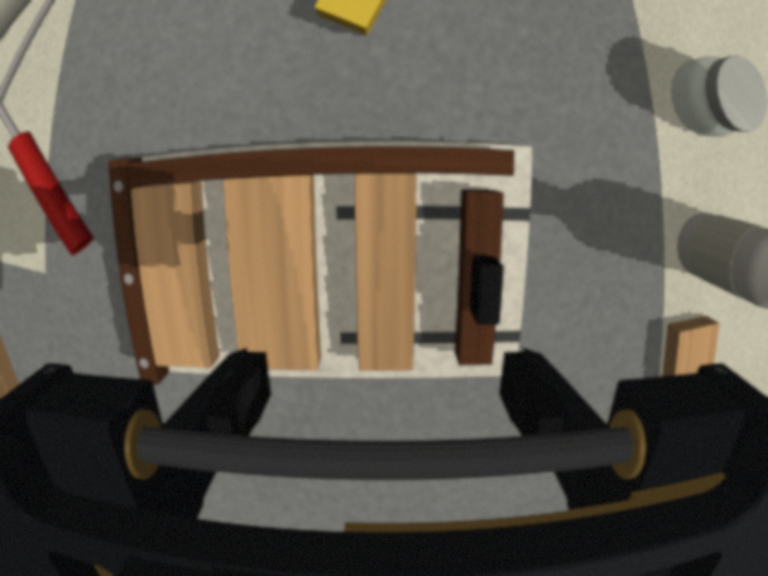

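All three boards are parallel and butted at the end stop, and the jaw fin is at (485,290). I'll grip the fin and slide in.

```bash
python3 -m crank '[[[-3,40,0,0,88],[-3,64,50,0,80],[-3,64,100,0,70],[-3,64,126,0,60],[-3,64,133,0,40],[-3,64,133,0,10],[-3,64,133,0,10],[-3,64,133,0,10],[-3,64,133,0,10],[-3,64,133,0,10],[-3,58,133,0,10],[-3,50,133,0,10],[-3,42,133,0,10],[-3,34,133,0,10],[-3,26,133,0,10],[-3,18,133,0,10],[-3,10,133,0,10],[-3,2,133,0,10],[-3,-4,133,0,10],[-3,-4,133,0,10]]]' 40
python3 -c "
from h import *
s=read_state();print(jl(s['ee_pos']))"
```

```text
t: 27.02
ee_pos: [549.1, 174.5, 46.4]
ee_rot: [-3.137, 0.16, -0.001]
force: [-1.8, 1.3, 6.2]
grip_width: 15.5
grip_force: 40.0
[ -4.2 -46.7]
```

```bash
python3 -m crank '[[[0,-4,0,0,10],[0,-8,0,0,10],[0,-12,0,0,10],[0,-14,0,0,10],[0,-16,0,0,10],[0,-17,0,0,10],[0,-17,0,0,10]]]'
python3 -c "
from h import *
s=read_state();print(jl(s['ee_pos']),s['force'])"
```

```text
t: 27.9
ee_pos: [550.7, 190.7, 46.4]
ee_rot: [3.137, -0.16, 0.0]
force: [-3.2, -2.6, 7.2]
grip_width: 16.0
grip_force: 40.0
[ -4.2 -30.4] [-3.19935381 -2.61499972  7.16860119]
```

```bash
python3 -m crank '[[[0,-1,0,0,10],[0,-2,0,0,10],[0,-3,0,0,10],[0,-3,0,0,10]]]'
python3 -c "
from h import *
s=read_state();print(jl(s['ee_pos']))"
```

```text
t: 28.4
ee_pos: [550.8, 191.7, 46.4]
ee_rot: [3.134, -0.16, -0.002]
force: [-6.3, -15.0, 10.0]
grip_width: 15.6
grip_force: 40.0
[ -4.3 -29.4]
```

```bash
python3 -m crank '[[[0,-1,0,0,10],[0,-2,0,0,10],[0,-3,0,0,10],[0,-3,0,0,10],[0,-3,0,0,10]]]'
python3 -c "
from h import *
s=read_state();print(jl(s['ee_pos']))"
```

```text
t: 29.02
ee_pos: [550.8, 191.8, 46.4]
ee_rot: [3.129, -0.16, -0.005]
force: [-8.7, -32.4, 14.2]
grip_width: 15.5
grip_force: 40.1
[ -4.3 -29.3]
```

```bash
python3 -m crank '[[[0,2,0,0,10],[0,3,0,0,24],[0,3,0,0,40],[0,3,0,0,50],[0,3,-20,0,50],[0,3,-70,0,60],[0,3,-120,0,60],[0,3,-150,0,60],[0,3,-150,0,60]]]'
python3 - <<'E'
from h import *
f=camera("wrist"); s=read_state()
cv2.imwrite("pics/w6.png",cv2.resize(f["frame"][80:260,60:400,::-1],(800,424),interpolation=cv2.INTER_CUBIC))
f=camera("top")
print([(np.round(d["centre"]).tolist(),round(d["conf"],2)) for d in pinpoint("wrist","jaw_grip")[:2]])
E
```

```text
t: 30.15
ee_pos: [551.7, 194.3, 197.6]
ee_rot: [-3.137, 0.16, -0.007]
force: [0.2, -0.3, 0.4]
grip_width: 59.9
grip_force: 0.0
[([551.0, 190.0, 66.0], 0.92)]
```

View pics/w6.png

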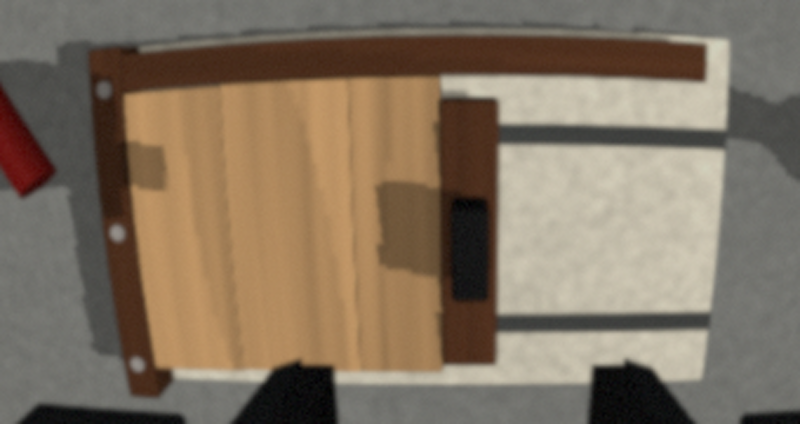

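The crop shows the three boards tight with no gap from fence (x≈125) to jaw (x≈440), their ends aligned along the end stop. The gripper is clear, so I'm handing in.

```bash
python3 -c "
from plant import *
print(sign_off())"
```

```text
the job is handed in; nothing more can be done
None
```

The panel is laid up and handed in at about 30 s of the 72 s allowed. All three boards are against the end stop, pressed flush between fence and jaw with no visible gap, and the jaw is released. The arm never touched the offcut, glue, jar or scraper. The sign-off returned no verdict.

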